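Unlatch the microcentrifuge and hold its falling lid open

TASK

The run is over and I need both hands to take the tubes out of the microcentrifuge, whose lid falls shut on its own. Slide the latch in front of the lid all the way open until you feel its stop, then raise the lid by its handle, without letting it drop, to 60 degrees from shut and finish while still holding it there, steady, latch left open. Leave the other things on the bench standing where they are.

Things in the scene. Friction and masses are not known exactly. Their poses are not given: they have to be found in the camera images.
- centrifuge: cream bench microcentrifuge, 250 mm deep (its x), 226 mm wide (its y), fixed to the bench. Origin: centre of its underside; x points from its front panel to its back, y to the left for someone facing its front, z up. Flat top deck 125 mm high. The lid covers it from local x -75 mm to the back; the 50 mm deep strip of deck in front of the lid carries only the latch and is free on both sides of it
- lid_hinge (a point): middle of the lid's hinge line, which runs along the centrifuge's y axis at its back: local x +105 mm, y 0, height 132 mm
- lid_handle (a point): middle of the bar of the lid's steel bow handle: round bar 10 mm thick, parallel to the hinge line, 68 mm straight between its two legs. Lid shut: 165 mm in front of and 41 mm above the hinge line, so 173 mm above the bench and 36 mm above the lid's top face (137 mm). It turns about the hinge with the lid, and can turn between the fingers as it rises
- lid (a joint): opening angle of the lid, rad: 0 shut (level), growing as its front edge rises, hard stop at 1.4. A light grey plate 170 x 200 mm, 11 mm thick, with a round window, 0.25 to 0.5 kg. Nothing holds it up: let go, it falls shut from any angle. With the latch closed it cannot be lifted
- latch_tab (a point): top centre of the latch's dark steel thumb tab, on the middle of the front deck, local x -106 mm: 16 mm (x) by 24 mm (y), its top 23 mm above the deck (148 mm above the bench). From it a steel hook plate, 11 to 15 mm above the deck and 16 mm wide, reaches towards the lid, over a keeper on the lid's front edge (local x -85 mm)
- latch (a joint): travel of the latch in m: about 0 when closed (it may start up to 4 mm along), sliding towards the centrifuge's +y to a hard stop at 0.022. It drags with about 2.5 N and stays where it is left; its hook is clear of the lid's keeper beyond 0.017
- bottle_tall: tall amber glass bottle with a black cap, 62 mm across, 135 mm high, loose, beside the centrifuge. Not part of the job; origin at the centre of its underside
- bottle_short: short amber glass bottle with a black cap, 54 mm across, 100 mm high, loose, beside the centrifuge. Not part of the job; origin at the centre of its underside
- bottle_white: slim white plastic bottle with a small cap, 44 mm across, 120 mm high, loose, beside the centrifuge's front. Not part of the job; origin at the centre of its underside
- beaker: glass beaker, 72 mm across the rim, 95 mm high, loose, beside the centrifuge. Not part of the job; origin at the centre of its underside
- tape_roll: roll of white paper tape lying flat, 84 mm across, 36 mm high, loose, in front of the centrifuge. Not part of the job; origin at the centre of its underside
- tube_rack: low block rack of small capped tubes, 66 x 118 mm, 44 mm high, loose, beside the centrifuge. Not part of the job; origin at the centre of its underside
- pipette: grey hand pipette lying flat, about 270 mm long, 24 mm high, its origin in the middle of its length, loose, in front of the centrifuge. Not part of the job

How it is judged (in metres and radians):
On the way, in this order (a step that is already met when the one before it is completed fails the run):
1. the latch is slid fully open, to within 3 mm of its stop, while the lid is still shut (value of joint latch above 0.019 m and value of joint lid below 0.05 rad), for 0.1 s.
2. the lid is raised to 60 degrees and held there by the fingers (value of joint lid between 0.96 and 1.134 rad and velocity of joint lid between -0.06 and 0.06 rad/s and contact force between the fingers and lid above 0.5 N and value of joint latch above 0.019 m), for 0.3 s.
At the end, for the whole second after the job is handed in: The lid is open at 60 degrees (between 55 and 65) and still (under 0.06 rad/s), the fingers are touching and carrying it (over 0.5 N) and none of the loose things props it, the latch is within 3 mm of its open stop, and every loose thing is within 20 mm of where it stood (all of step 2 and distance of each of bottle_tall, bottle_short, bottle_white, beaker, tape_roll, tube_rack, pipette from where it was at the start of the episode below 0.02 m and contact force between lid and bottle_tall below 0.1 N and contact force between lid and bottle_short below 0.1 N and contact force between lid and bottle_white below 0.1 N and contact force between lid and beaker below 0.1 N and contact force between lid and tape_roll below 0.1 N and contact force between lid and tube_rack below 0.1 N and contact force between lid and pipette below 0.1 N); the arm keeps its last pose, push and grip.
It fails at once if the lid is let drop (it falls faster than 2 rad/s) (velocity of joint lid below -2 rad/s).
It fails at once if a loose thing on the bench is pushed away by more than 20 mm or knocked over (distance of any of bottle_tall, bottle_short, bottle_white, beaker, tape_roll, tube_rack, pipette from where it was at the start of the episode above 0.02 m or angle between any of bottle_tall, bottle_short, bottle_white, beaker, tape_roll, tube_rack's own z axis and vertical above 0.5 rad).
It also fails if it takes over 48 s, if anything falls off the work surface, if the arm or the gripper's body presses on something with over 40 N, if the wrist force passes 120 N, or if a joint passes its speed limit or range.

ROBOT

A 6-joint arm with a two-finger parallel gripper is mounted at the origin on the work surface. World frame = base frame: x ahead of the robot, y to its left, z up, the work surface at z = 0. Lengths are in m, angles in degrees, forces in N, time in s.
With the tool pointing down it reaches from about 0.4 to 0.825 m from the base axis. Payload 7 kg.
Tool frame: the origin (TCP) lies on the centre line of the jaws, within the pads' length; the fingertips stand 8 mm ahead of it and the grasp point (between the pads) lies 11 mm behind it; z points along the fingers, y is the line along which they close (so a half turn about z gives the same grasp; the last joint's range is limited). The gripper opens to 88 mm and grips with 3 to 60 N. Pads are 19 mm wide; open, the fingers measure 130 mm over their backs; the gripper's body (78 mm by 193 mm) begins 47 mm behind the grasp point.
Start: joints at [-56.717, 20.546, 0.682, 0, -70.136, -16.507], TCP at [0.195, -0.646, 0.235] pointing down, gripper open.
Joint ranges: [-176.03, 176.03], [-82.01, 121.73], [-58.28, 71.71], [-173.87, 95.51], [-174.79, -0.11], [-173.66, 173.66]. Speed limits (degrees/s): [136.94, 136.94, 172.46, 180, 180, 180].

INTERFACE

Orientations are given as [roll, pitch, yaw] about the fixed x, y, z axes, in that order (R = Rz(yaw) Ry(pitch) Rx(roll)).
In Python, from plant import r gives the robot as it stands.
- The arm moves only by the tool carry_out, never from a script. Its argument "targets" is a list of rows, each a list of 6 numbers: the shift along the tool's x, y, z scaled (see below), then the turn, a rotation vector about the tool's x, y, z scaled (see below). A call has 1 to 5 rows; each row shifts and turns the commanded pose from where the row before left it, along the tool's axes as they then stand; what a row does not reach is not made up. The controller multiplies each number of a shift by 0.5 m and each number of a turn by 60 degrees. A row lasts 1/8 s, in which the tool goes at most 62.5 mm and 10.7 degrees, less where a joint would pass 70% of its speed; a pose out of reach is approached as far as the arm can. A call with a number of a shift or a turn outside -1 to 1 is refused whole. A call with a gripper value outside its range is refused whole. "hand" is the opening, from 0 (shut) to 1 (fully open), set as the call begins (left out, the last holds). The fingers move at their own pace and stop on an object; "squeeze" is the grip in N (left out, the last holds). Time passes only in rows, so rows that do not move let the fingers close. It gives the time, the measured TCP pose, the force, the opening and the grip force at its end, in the units of the state.
- r.get_state(): the state, without advancing time (a new reading comes with each control period).
- r.capture(name): name is "scene" or "side" or "wrist"; returns the picture (420x560x3 uint8, red, green, blue); there is no depth.
- r.camera_info(name): a dict with "K" (3x3 intrinsics, pixels), "distortion" ([k1, k2, p1, p2, k3] as OpenCV has them; the pictures are not rectified), "eye" and "attitude" of the camera in the world. Camera axes: x right, y down, z forward; pixel columns grow to the right and rows downward; lengths in m; the calibration is good to about 2 mm. A picture is of the moment at which its call begins: read the wrist's pose just before it. camera_info takes no time and is no camera call; for the wrist camera it gives the pose at the moment of the call.
- r.close_job(): hands the job in; it is judged then, once.
The state is a dict: "time_s": time; "joints": joint angles; "qd": joint speeds; "joint_torque": joint torques, N m; "tcp_pos": TCP position; "eef_rot": TCP orientation; "contact_force": force on the tool from outside, world axes, zero at the start; "moment": the same for the moment, N m; "gripper_width": finger opening in m; "gripper_force": force on a finger pad.
Only numpy, scipy, OpenCV 4.12 (cv2) and the standard library are available. Lean on these libraries where they do the work, as an engineer would, in place of code of your own. Each camera call takes 0.05 s, during which the arm holds its last target. There are 200 camera calls.

## Working session

There is one attempt and no reset: what is moved stays moved. The work goes in short steps, Python scripts to look and compute and a tool call to move; the robot and the scene stay as the last step left them, time stands still between calls to the robot, and variables do not carry over. Pictures are saved under pics/ and viewed, at most 10 in all, crops included, and the job is handed in when it is done.

Besides the shell and the picture viewer there is one more tool, called as name(argument=value, ...) on one line, values as JSON. carry_out: Moves the arm, as the interface text tells. Its arguments: {"type":"object","properties":{"targets":{"type":"array","items":{"type":"array","items":{"type":"number","minimum":-1,"maximum":1}}},"hand":{"type":"number"},"squeeze":{"type":"number"}},"required":["targets"]}

```bash
mkdir -p pics; ls; python3 - <<'E'
from plant import r
import cv2,numpy as np
s=r.get_state();print({k:np.round(v,3).tolist() for k,v in s.items()})
for n in("scene","side"):
    cv2.imwrite(f"pics/{n}0.png",r.capture(n)[:,:,::-1])
for n in("scene","side","wrist"): print(n,r.camera_info(n))
E
```

```text
pics
{'time_s': 0.0, 'joints': [-56.717, 20.592, 0.633, -0.02, -70.135, -16.504], 'qd': [-0.04, -0.059, 0.053, 0.006, -0.131, -0.12], 'joint_torque': [-0.002, -58.272, 29.305, 6.997, 0.007, -0.0], 'tcp_pos': [0.195, -0.646, 0.234], 'eef_rot': [179.905, -0.009, -163.228], 'contact_force': [0.425, -0.156, -0.273], 'moment': [-0.086, 0.065, 0.022], 'gripper_force': 0.0, 'gripper_width': 0.087}
scene {'K': array([[424.05073561,   0.        , 277.65430157],
       [  0.        , 424.05073561, 209.03114256],
       [  0.        ,   0.        ,   1.        ]]), 'distortion': array([-0.1161541,  0.       ,  0.       ,  0.       ,  0.       ]), 'eye': array([ 0.99431208, -0.3832522 ,  0.75326238]), 'attitude': array([-135.08196079,   -1.00789654,   46.97608537])}
side {'K': array([[442.13552846,   0.        , 283.15321942],
       [  0.        , 442.13552846, 207.66203146],
       [  0.        ,   0.        ,   1.        ]]), 'distortion': array([-0.06789891,  0.        ,  0.        ,  0.        ,  0.        ]), 'eye': array([-0.02064328,  0.64323693,  0.70217237]), 'attitude': array([-125.12977375,   -0.26576766, -136.96501185])}
wrist {'K': array([[334.15474443,   0.        , 281.29436689],
       [  0.        , 334.15474443, 210.06719933],
       [  0.        ,   0.        ,   1.        ]]), 'distortion': array([-0.06302738,  0.        ,  0.        ,  0.        ,  0.        ]), 'eye': array([ 0.11836673, -0.66961671,  0.38335305]), 'attitude': array([ 1.62969624e+02, -1.37100887e-01,  1.06799445e+02])}
```

View pics/scene0.png

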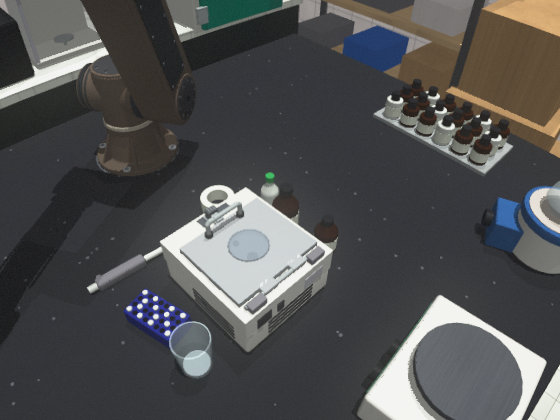

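View pics/side0.png

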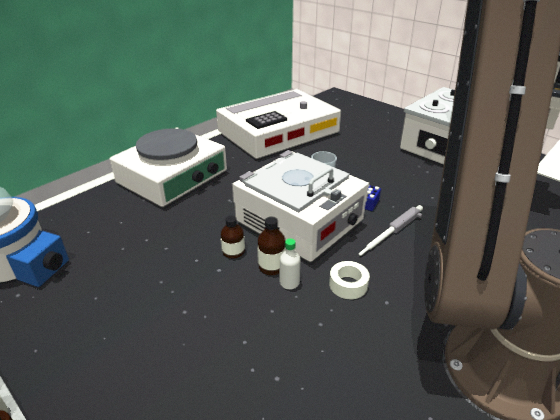

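The scene view shows the centrifuge around (250,260) with its handle at (225,220) and latch near (207,208). In the side view it is around (300,200) with its handle at (322,185) and latch near (335,195). I'll zoom in on both.

```bash
python3 - <<'E'
import cv2
a=cv2.imread("pics/scene0.png")[180:345,150:350];cv2.imwrite("pics/c1.png",cv2.resize(a[:150],None,fx=4,fy=4,interpolation=2))
a=cv2.imread("pics/side0.png")[145:265,225:385];cv2.imwrite("pics/c2.png",cv2.resize(a,None,fx=5,fy=5,interpolation=2))
E
```

```text
(no output)
```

View pics/c1.png

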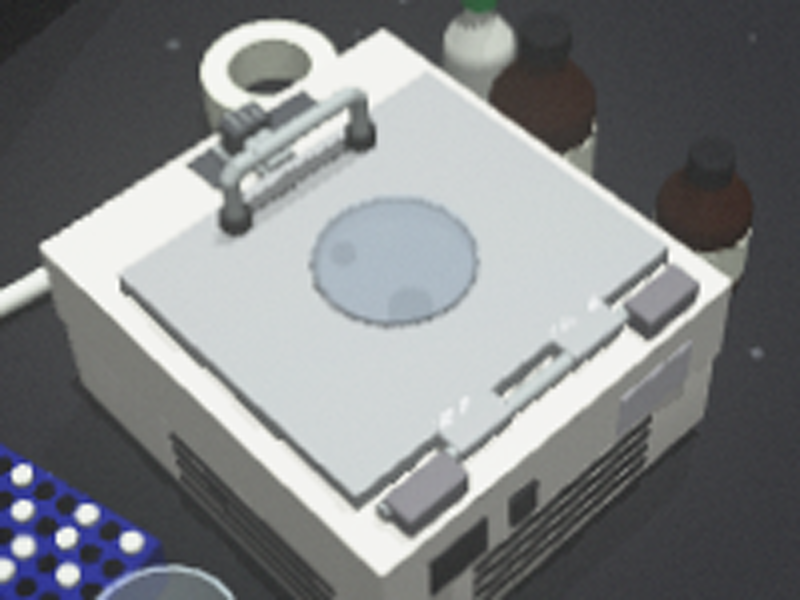

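View pics/c2.png

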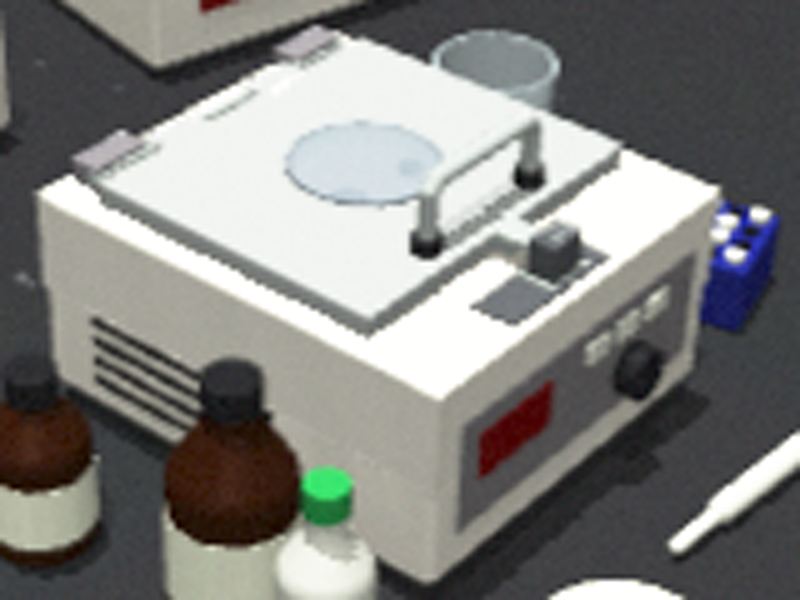

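The crops give me three or four deck corners in each view, the ends of the handle bar (scene crop (232,172)/(358,97), side crop (432,190)/(532,125)), and the latch tab (scene crop (245,122), side crop (560,235)). Next I'll cast rays onto known heights.

```bash
cat >h.py <<'E'
import numpy as np,cv2
from plant import r
from scipy.spatial.transform import Rotation as R
def ray(n,px,ci=None):
    c=ci or r.camera_info(n)
    p=cv2.undistortPoints(np.array(px,float).reshape(-1,1,2),c["K"],c["distortion"]).reshape(-1,2)
    return c["eye"],R.from_euler('xyz',c["attitude"],degrees=True).apply(np.c_[p,np.ones(len(p))])
def plane(n,px,z,ci=None):
    e,d=ray(n,px,ci); return e+d*((z-e[2])/d[:,2])[:,None]
def tri(pa,pb):
    out=[]
    for a,b in zip(pa,pb):
        A=np.zeros((3,3));B=np.zeros(3)
        for n,p in(("scene",a),("side",b)):
            e,d=ray(n,[p]);d=d[0]/np.linalg.norm(d[0]);M=np.eye(3)-np.outer(d,d);A+=M;B+=M@e
        out.append(np.linalg.solve(A,B))
    return np.array(out)
E
python3 - <<'E'
from h import *
np.set_printoptions(precision=4,suppress=True)
sc=lambda P:(np.array(P)+.5)/4-.5+[150,180]
sd=lambda P:(np.array(P)+.5)/5-.5+[225,145]
L=np.array([[-.125,.113],[-.125,-.113],[.125,-.113],[.125,.113]])
A=plane("scene",sc([(380,30),(42,247),(380,577),(733,287)]),.125)[:,:2]
B=plane("side",sd([(440,402),(720,190),(40,195)]),.125)[:,:2]
print(A,B)
def fit(l,w):
    lc,wc=l.mean(0),w.mean(0);l=l-lc;w=w-wc
    t=np.arctan2((l[:,0]*w[:,1]-l[:,1]*w[:,0]).sum(),(l*w).sum())
    M=np.array([[np.cos(t),-np.sin(t)],[np.sin(t),np.cos(t)]])
    return wc-M@lc,t,M,(l@M.T-w)
for l,w in((L,A),(L[[0,1,3]],B),(np.r_[L,L[[0,1,3]]],np.r_[A,B])):
    o,t,M,e=fit(l,w);print(o,np.degrees(t),"\n",e)
P=tri(sc([(232,172),(358,97),(245,122)]),sd([(532,125),(432,190),(560,235)]))
print("bar ends, tab",P,"local",(P[:,:2]-o)@M,P[:,2])
E
```

```text
[[ 0.4452  0.0448]
 [ 0.4555 -0.1787]
 [ 0.7036 -0.1717]
 [ 0.6983  0.0528]] [[ 0.447   0.0456]
 [ 0.457  -0.1827]
 [ 0.6977  0.0521]]
[ 0.5756 -0.0632] 1.8440301994178605 
 [[ 0.0019  0.0009]
 [-0.0011 -0.0015]
 [ 0.0006 -0.0004]
 [-0.0013  0.0009]]
[ 0.5769 -0.0645] 2.0582872173935547 
 [[ 0.0009 -0.0017]
 [-0.001   0.0008]
 [ 0.      0.0009]]
[ 0.5762 -0.0638] 1.9370570836437466 
 [[ 0.0022  0.0001]
 [-0.0004 -0.0022]
 [ 0.0013 -0.0008]
 [-0.001   0.0006]
 [ 0.0004 -0.0007]
 [-0.002   0.0017]
 [-0.0005  0.0013]]
bar ends, tab [[ 0.5162 -0.1024  0.1722]
 [ 0.515  -0.0261  0.1707]
 [ 0.4708 -0.0656  0.1471]] local [[-0.0612 -0.0365]
 [-0.0598  0.0398]
 [-0.1053  0.0017]] [0.1722 0.1707 0.1471]
```

The centrifuge is at (0.576, -0.064) with yaw 1.9°, and the bar and tab triangulate to where they should be. I'll approach beside the latch tab on its -y side, with the tool yawed so the fingers close along the centrifuge's x.

```bash
cat >>h.py <<'E'
O=np.array([.5762,-.0638]);T=np.radians(1.94);M=np.array([[np.cos(T),-np.sin(T)],[np.sin(T),np.cos(T)]])
def w(x,y,z): return np.r_[O+M@[x,y],z]
def plan(p,rot,n):   # even rows from the measured pose to p, rot (Rotation)
    s=r.get_state();p0=np.array(s["tcp_pos"]);R0=R.from_euler('xyz',s["eef_rot"],degrees=True)
    dv=(R0.inv()*rot).as_rotvec()/n;dp=(np.array(p)-p0)/n
    for i in range(n):
        Ri=R0*R.from_rotvec(dv*i)
        print(np.round(np.r_[Ri.inv().apply(dp)/.5,np.degrees(dv)/60],3).tolist())
def tool(yaw,tilt=0): # tool down, yaw; tilted about centrifuge y so front rises
    return R.from_euler('z',yaw,degrees=True)*R.from_euler('x',180,degrees=True) if not tilt else R.from_rotvec(np.radians(tilt)*np.r_[M@[0,1],0])*tool(yaw)
E
python3 -c "
from h import *
print(w(-.112,-.05,.235));plan(w(-.112,-.05,.235),tool(-88.1),10)"
```

```text
[ 0.46595684 -0.11756287  0.235     ]
[-0.082, 0.086, -0.0, 0.0, 0.0, -0.125]
[-0.093, 0.074, -0.0, 0.0, 0.0, -0.125]
[-0.102, 0.061, -0.0, 0.0, 0.0, -0.125]
[-0.109, 0.047, -0.0, 0.0, 0.0, -0.125]
[-0.114, 0.033, -0.0, 0.0, 0.0, -0.125]
[-0.117, 0.018, -0.0, 0.0, 0.0, -0.125]
[-0.119, 0.002, -0.0, 0.0, 0.0, -0.125]
[-0.118, -0.014, -0.0, 0.0, 0.0, -0.125]
[-0.115, -0.029, -0.0, 0.0, 0.0, -0.125]
[-0.11, -0.044, -0.0, 0.0, 0.0, -0.125]
```

carry_out(targets=[[-0.082,0.086,0,0,0,-0.125],[-0.093,0.074,0,0,0,-0.125],[-0.102,0.061,0,0,0,-0.125],[-0.109,0.047,0,0,0,-0.125],[-0.114,0.033,0,0,0,-0.125]], hand=0, squeeze=10)

```text
time_s: 0.72
tcp_pos: [0.3308, -0.3803, 0.2344]
eef_rot: [180.0, 0.0, -125.5]
contact_force: [1.7, 0.3, 0.0]
gripper_width: 0.0432
gripper_force: 0.0
```

carry_out(targets=[[-0.117,0.018,0,0,0,-0.125],[-0.119,0.002,0,0,0,-0.125],[-0.118,-0.014,0,0,0,-0.125],[-0.115,-0.029,0,0,0,-0.125],[-0.11,-0.044,0,0,0,-0.125]])

```text
time_s: 1.35
tcp_pos: [0.467, -0.1166, 0.2347]
eef_rot: [-180.0, 0.0, -88.0]
contact_force: [1.2, -0.6, -1.1]
gripper_width: 0.001
gripper_force: 0.0
```

```bash
python3 -c "
from h import *
ci=r.camera_info('wrist');cv2.imwrite('pics/w1.png',r.capture('wrist')[:,:,::-1])
s=r.get_state();print(s['tcp_pos'],s['eef_rot'],s['joints'],s['gripper_width'],s['time_s'])
plan(w(-.112,-.05,.141),tool(-88.1),4)"
```

```text
[ 0.470156  -0.1124336  0.2346494] [-1.79883806e+02  4.24316634e-02 -8.74670699e+01] [ 9.90407771e+00  2.15002957e+00 -2.27504734e+01 -2.99879885e-02
 -6.49788224e+01 -7.35853577e+00] 0.0003120311170241681 1.4
[0.003, 0.002, 0.047, -0.0, 0.0, 0.003]
[0.003, 0.002, 0.047, -0.0, 0.0, 0.003]
[0.002, 0.002, 0.047, -0.0, 0.0, 0.003]
[0.002, 0.002, 0.047, -0.0, 0.0, 0.003]
```

View pics/w1.png

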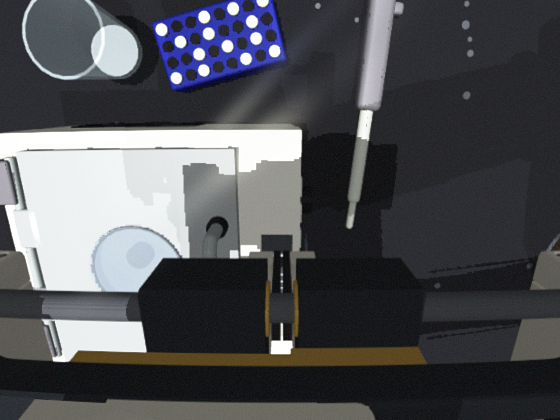

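The wrist view shows the closed fingers at (281,300) over the front deck, with the rack and beaker clear at the top. I'll let the arm settle before descending.

carry_out(targets=[[0,0,0,0,0,0],[0,0,0,0,0,0]])

```text
time_s: 1.65
tcp_pos: [0.4661, -0.1189, 0.2343]
eef_rot: [180.0, -0.0, -88.3]
contact_force: [0.0, 1.1, -0.2]
gripper_width: 0.0003
gripper_force: 0.0
```

```bash
python3 -c "
from h import *
s=r.get_state();print(s['tcp_pos'],s['eef_rot'],s['contact_force'],s['qd'])
plan(w(-.112,-.05,.141),tool(-88.1),4)"
```

```text
[ 0.46609015 -0.11892191  0.23428766] [ 1.79955137e+02 -1.79170256e-03 -8.82707405e+01] [ 5.13906091e-04  1.08495585e+00 -2.02422040e-01] [-1.17807139 -0.18045506  0.06711748  0.02350356  0.07017262  0.0406866 ]
[-0.001, 0.0, 0.047, 0.0, -0.0, -0.001]
[-0.001, 0.0, 0.047, 0.0, -0.0, -0.001]
[-0.001, 0.0, 0.047, 0.0, -0.0, -0.001]
[-0.001, 0.0, 0.047, 0.0, -0.0, -0.001]
```

carry_out(targets=[[0,0,0.047,0,0,0],[0,0,0.047,0,0,0],[0,0,0.047,0,0,0],[0,0,0.046,0,0,0],[0,0,0,0,0,0]])

```text
time_s: 2.28
tcp_pos: [0.4648, -0.1199, 0.1398]
eef_rot: [179.8, -0.0, -88.4]
contact_force: [1.4, 0.2, 0.1]
gripper_width: 0.0006
gripper_force: 0.0
```

carry_out(targets=[[-0.02,0,0,0,0,0],[-0.02,0,0,0,0,0],[0,0,0,0,0,0],[0,0,0,0,0,0]])

```text
time_s: 2.78
tcp_pos: [0.4662, -0.0982, 0.1415]
eef_rot: [-180.0, 0.0, -88.2]
contact_force: [-0.1, 0.2, 0.1]
gripper_width: 0.0005
gripper_force: 0.0
```

carry_out(targets=[[-0.01,0,0,0,0,0],[-0.01,0,0,0,0,0],[-0.01,0,0,0,0,0],[-0.01,0,0,0,0,0],[0,0,0,0,0,0]])

```text
time_s: 3.4
tcp_pos: [0.4654, -0.0781, 0.141]
eef_rot: [-180.0, 0.0, -88.2]
contact_force: [-0.5, 0.6, -0.3]
gripper_width: 0.0006
gripper_force: 0.0
```

carry_out(targets=[[-0.01,0,0,0,0,0],[-0.006,0,0,0,0,0],[0,0,0,0,0,0]])

```text
time_s: 3.78
tcp_pos: [0.4651, -0.0703, 0.141]
eef_rot: [180.0, 0.0, -88.2]
contact_force: [-0.3, -0.5, -0.2]
gripper_width: 0.0007
gripper_force: 0.1
```

carry_out(targets=[[-0.006,0,0,0,0,0],[-0.006,0,0,0,0,0],[0,0,0,0,0,0]])

```text
time_s: 4.15
tcp_pos: [0.4649, -0.0678, 0.1413]
eef_rot: [179.9, -0.3, -88.2]
contact_force: [5.3, -24.0, -3.4]
gripper_width: 0.0006
gripper_force: 12.2
```

```bash
python3 - <<'E'
from h import *
print(r.get_state()['contact_force'],r.get_state()['tcp_pos'])
a=r.capture('side')[:,:,::-1][145:265,225:385];cv2.imwrite("pics/c3.png",cv2.resize(a,None,fx=5,fy=5,interpolation=2))
E
```

```text
[  5.30711964 -24.03560749  -3.41228124] [ 0.46487658 -0.06779646  0.14128159]
```

View pics/c3.png

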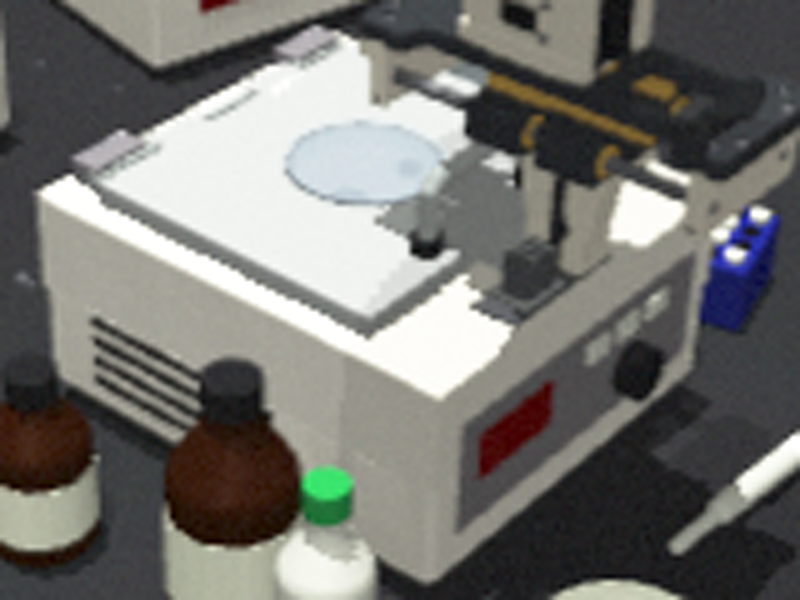

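The crop shows the tab moved from (560,235) to (530,255), about 22 mm. A 24 N reaction confirms it is on its stop. I'll back off, rise and open.

carry_out(targets=[[0.02,0,0,0,0,0],[0.02,0,0,0,0,0],[0,0,-0.08,0,0,0],[0,0,-0.08,0,0,0],[0,0,0,0,0,0]], hand=0.45)

```text
time_s: 4.82
tcp_pos: [0.4676, -0.0843, 0.2243]
eef_rot: [-179.6, 0.1, -88.2]
contact_force: [-0.1, -0.0, -0.6]
gripper_width: 0.0386
gripper_force: 0.0
```

carry_out(targets=[[0,0,0,0,0,0],[0,0,0,0,0,0]])

```text
time_s: 5.08
tcp_pos: [0.465, -0.0846, 0.22]
eef_rot: [179.9, 0.0, -88.2]
contact_force: [0.0, 0.4, 0.0]
gripper_width: 0.0392
gripper_force: 0.0
```

```bash
python3 -c "
from h import *
s=r.get_state();print(s['tcp_pos'],s['eef_rot'],s['contact_force'],s['gripper_width'])
plan(w(-.06,0,.221),tool(-88.1),4)"
```

```text
[ 0.46496507 -0.08455868  0.22003843] [ 1.79899071e+02  3.74957061e-03 -8.82280108e+01] [0.00199915 0.42302487 0.02777163] 0.039203316405968414
[-0.009, -0.026, -0.001, 0.0, 0.0, -0.001]
[-0.009, -0.026, -0.001, 0.0, 0.0, -0.001]
[-0.009, -0.026, -0.001, 0.0, 0.0, -0.001]
[-0.009, -0.026, -0.0, 0.0, 0.0, -0.001]
```

carry_out(targets=[[-0.009,-0.026,0,0,0,0],[-0.009,-0.026,0,0,0,0],[-0.009,-0.026,0,0,0,0],[-0.009,-0.026,0,0,0,0],[0,0,0,0,0,0]])

```text
time_s: 5.7
tcp_pos: [0.5179, -0.0646, 0.2206]
eef_rot: [180.0, -0.0, -88.2]
contact_force: [-0.1, 0.3, 0.5]
gripper_width: 0.0393
gripper_force: 0.0
```

carry_out(targets=[[0,0,0.039,0,0,0],[0,0,0.039,0,0,0],[0,0,0.038,0,0,0],[0,0,0,0,0,0],[0,0,0,0,0,0]])

```text
time_s: 6.32
tcp_pos: [0.5173, -0.065, 0.1639]
eef_rot: [-180.0, -0.0, -88.2]
contact_force: [-0.7, 0.4, 0.5]
gripper_width: 0.0395
gripper_force: 0.0
```

Now I'll close on the bar with a firm grip.

carry_out(targets=[[0,0,0,0,0,0],[0,0,0,0,0,0],[0,0,0,0,0,0],[0,0,0,0,0,0],[0,0,0,0,0,0]], hand=0, squeeze=25)

```text
time_s: 6.95
tcp_pos: [0.5155, -0.0651, 0.163]
eef_rot: [179.8, -0.0, -88.2]
contact_force: [-5.9, 2.2, 6.1]
gripper_width: 0.0091
gripper_force: 25.0
```

```bash
cat >>h.py <<'E'
def bar(th): # world bar centre at lid angle th (deg)
    c,s=np.cos(np.radians(th)),np.sin(np.radians(th))
    return w(.105-.165*c+.041*s,0,.132+.165*s+.041*c)
def arc(a,b,ta,tb,n,g=.011): # rows along the arc, tilt ta->tb; relative (commanded)
    rows=[]
    P=lambda u:(bar(a+(b-a)*u)+(lambda Q:Q.apply([0,0,g]))(tool(-88.1,ta+(tb-ta)*u)),tool(-88.1,ta+(tb-ta)*u) if ta+(tb-ta)*u else tool(-88.1))
    for i in range(n):
        (p,q),(p2,q2)=P(i/n),P((i+1)/n)
        print(np.round(np.r_[q.inv().apply(p2-p)/.5,np.degrees((q.inv()*q2).as_rotvec())/60],3).tolist())
def lid(): # lid angle from measured TCP
    s=r.get_state();g=np.array(s['tcp_pos'])-R.from_euler('xyz',s['eef_rot'],degrees=True).apply([0,0,.011])
    l=np.r_[M.T@(g[:2]-O),g[2]]
    return np.degrees(np.arctan2(l[2]-.132,.105-l[0])-np.arctan2(.041,.165)),np.hypot(l[2]-.132,.105-l[0]),s['contact_force'],s['gripper_width']
E
python3 -c "
from h import *
print(lid());arc(0,60,0,24,20)"
```

```text
(np.float64(0.2748176947713411), np.float64(0.1709670618848925), array([-5.92039205,  2.16272493,  6.11377985]), 0.009074844211006393)
[-0.0, -0.004, -0.017, -0.02, 0.0, 0.0]
[-0.0, -0.005, -0.017, -0.02, 0.0, -0.0]
[-0.0, -0.005, -0.017, -0.02, 0.0, 0.0]
[-0.0, -0.006, -0.017, -0.02, 0.0, 0.0]
[-0.0, -0.006, -0.016, -0.02, 0.0, -0.0]
[-0.0, -0.007, -0.016, -0.02, 0.0, -0.0]
[-0.0, -0.007, -0.016, -0.02, 0.0, 0.0]
[-0.0, -0.008, -0.016, -0.02, 0.0, 0.0]
[-0.0, -0.008, -0.015, -0.02, 0.0, -0.0]
[-0.0, -0.009, -0.015, -0.02, 0.0, 0.0]
[-0.0, -0.009, -0.015, -0.02, 0.0, -0.0]
[-0.0, -0.01, -0.015, -0.02, 0.0, 0.0]
[-0.0, -0.01, -0.014, -0.02, 0.0, 0.0]
[-0.0, -0.011, -0.014, -0.02, 0.0, 0.0]
[-0.0, -0.011, -0.014, -0.02, 0.0, 0.0]
[-0.0, -0.012, -0.013, -0.02, 0.0, -0.0]
[-0.0, -0.012, -0.013, -0.02, 0.0, -0.0]
[-0.0, -0.012, -0.012, -0.02, 0.0, -0.0]
[-0.0, -0.013, -0.012, -0.02, 0.0, -0.0]
[-0.0, -0.013, -0.012, -0.02, 0.0, 0.0]
```

The bar is gripped (9 mm, 25 N). Lifting along the arc, checking partway.

carry_out(targets=[[0,-0.004,-0.017,-0.02,0,0],[0,-0.005,-0.017,-0.02,0,0],[0,-0.005,-0.017,-0.02,0,0],[0,-0.006,-0.017,-0.02,0,0],[0,-0.006,-0.016,-0.02,0,0]])

```text
time_s: 7.58
tcp_pos: [0.53, -0.0646, 0.2039]
eef_rot: [173.7, 0.0, -88.2]
contact_force: [-3.4, -0.5, -2.3]
gripper_width: 0.0091
gripper_force: 25.0
```

```bash
python3 - <<'E'
from h import *
print(lid())
a=r.capture('side')[:,:,::-1][105:265,205:405];cv2.imwrite("pics/c4.png",cv2.resize(a[:150],None,fx=4,fy=4,interpolation=2))
E
```

```text
(np.float64(14.96461649413634), np.float64(0.17133341722897058), array([-3.38292372, -0.45155071, -2.29815572]), 0.00914733750932817)
```

View pics/c4.png

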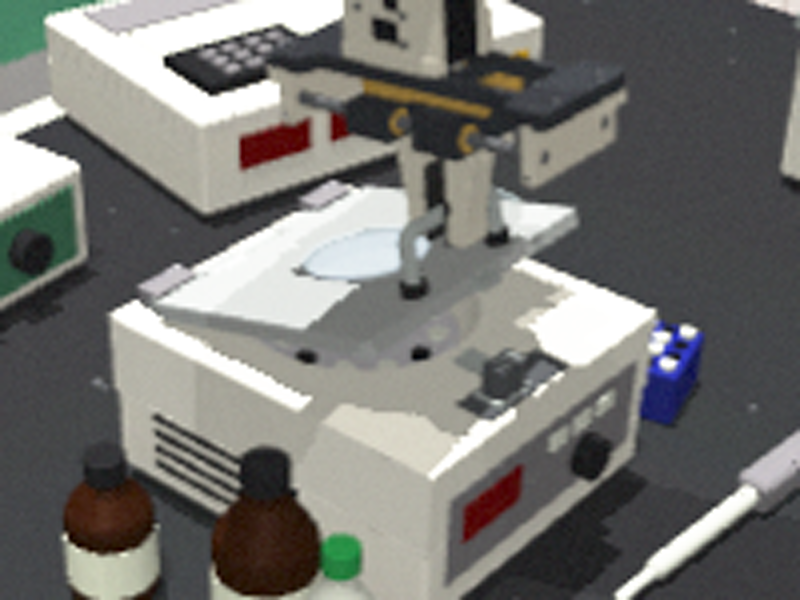

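The lid is rising with the bar in the fingers at (440,220), and the latch is still open at (505,370). Continuing.

carry_out(targets=[[0,-0.007,-0.016,-0.02,0,0],[0,-0.007,-0.016,-0.02,0,0],[0,-0.008,-0.016,-0.02,0,0],[0,-0.008,-0.015,-0.02,0,0],[0,-0.009,-0.015,-0.02,0,0]])

```text
time_s: 8.25
tcp_pos: [0.5547, -0.0638, 0.24]
eef_rot: [167.7, 0.0, -88.2]
contact_force: [-7.6, 0.8, 2.7]
gripper_width: 0.0092
gripper_force: 25.0
```

carry_out(targets=[[0,-0.009,-0.015,-0.02,0,0],[0,-0.01,-0.015,-0.02,0,0],[0,-0.01,-0.014,-0.02,0,0],[0,-0.011,-0.014,-0.02,0,0],[0,-0.011,-0.014,-0.02,0,0]])

```text
time_s: 8.88
tcp_pos: [0.5888, -0.0626, 0.2693]
eef_rot: [161.8, 0.0, -88.2]
contact_force: [-6.4, 1.5, 5.7]
gripper_width: 0.009
gripper_force: 25.0
```

```bash
python3 -c "
from h import *
print(lid())"
```

```text
(np.float64(45.000911792110365), np.float64(0.1724159995451301), array([-6.39481558,  1.48615   ,  5.74215254]), 0.008985240930458157)
```

carry_out(targets=[[0,-0.012,-0.013,-0.02,0,0],[0,-0.012,-0.013,-0.02,0,0],[0,-0.012,-0.012,-0.02,0,0],[0,-0.013,-0.012,-0.02,0,0],[0,-0.013,-0.012,-0.02,0,0]])

```text
time_s: 9.5
tcp_pos: [0.6292, -0.0613, 0.2885]
eef_rot: [155.9, -0.0, -88.2]
contact_force: [-5.1, 3.9, 8.9]
gripper_width: 0.009
gripper_force: 25.0
```

carry_out(targets=[[0,0,0,0,0,0],[0,0,0,0,0,0],[0,0,0,0,0,0],[0,0,0,0,0,0],[0,0,0,0,0,0]])

```text
time_s: 10.12
tcp_pos: [0.6293, -0.0613, 0.2884]
eef_rot: [156.0, -0.0, -88.2]
contact_force: [-4.0, 2.3, 9.3]
gripper_width: 0.0089
gripper_force: 25.0
```

```bash
python3 - <<'E'
from h import *
print(lid(),r.get_state()['qd'])
a=r.capture('side')[:,:,::-1][85:235,205:405];cv2.imwrite("pics/c5.png",cv2.resize(a,None,fx=4,fy=4,interpolation=2))
E
```

```text
(np.float64(60.14721343793932), np.float64(0.17307404710814148), array([-3.95672397,  2.33362053,  9.29637339]), 0.008927824267849572) [ 0.00366965 -0.0178378   0.04529013  0.00487909  0.0410591   0.06404693]
```

View pics/c5.png

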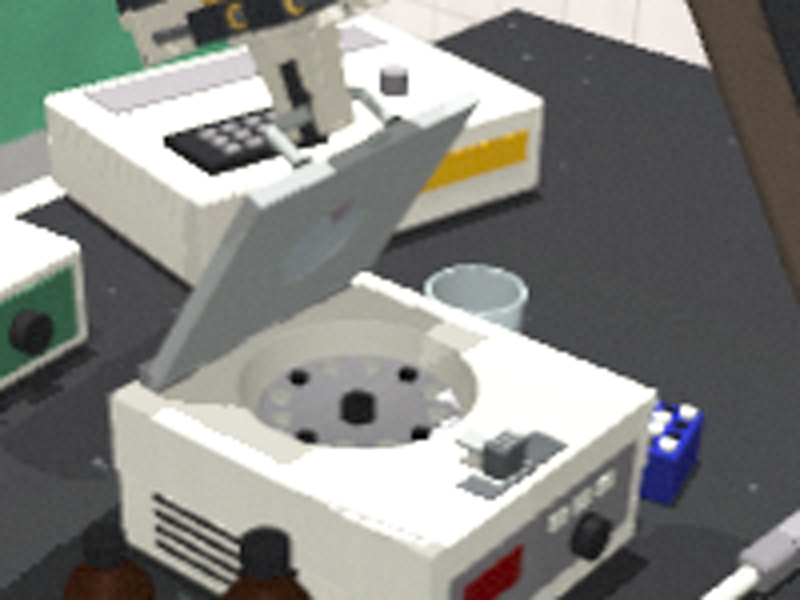

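The lid stands at about 60° with the bar between the fingers at (300,125). The tab is unmoved at its stop at (505,450), and the bottles, beaker and rack are where they were. Handing in.

```bash
python3 -c "
from plant import r
print(r.close_job())"
```

```text
the job is handed in; nothing more can be done
None
```

I slid the latch to its stop (24 N felt), raised the lid to about 60° (60.1° worked out from the arm's pose), and handed the job in with the gripper still holding the handle; the hand-in returned no verdict.

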